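# Kit the amplifier repair caddy

## Robot

A 6-joint arm with a two-finger parallel gripper is mounted at the origin on the work surface. World frame = base frame: x ahead of the robot, y to its left, z up, the work surface at z = 0. Lengths are in m, angles in degrees, forces in N, time in s.
With the tool pointing down it reaches from about 0.3 to 1 m from the base axis. Payload 5.1 kg.
Tool frame: the origin (TCP) lies midway between the tips of the shut fingers; the grasp point (between the pads) lies arm.grasp_offset behind it (arm.grasp_offset is the distance from the TCP to the grasp point, in m); z points along the fingers, y is the direction in which the jaws open and shut (so a half turn about z gives the same grasp; the last joint's range is limited). The gripper opens to 95 mm and grips with 3 to 60 N. Pads are 20 mm wide; open, the fingers measure 119 mm over their backs; the gripper's body (75 mm by 180 mm) begins 59 mm behind the grasp point.
Start: joints at [-76.009, 7.093, 94.555, -0, 78.352, -4.733], TCP at [0.209, -0.616, 0.215] pointing down, gripper open.
Joint ranges: [-149.61, 149.61], [-58.7, 133.49], [1.44, 155.28], [-77.14, 257.14], [18.33, 153.61], [-166.67, 166.67]. Speed limits (degrees/s): [147.25, 147.25, 180, 180, 180, 180].

## Interface

Orientations are given as [roll, pitch, yaw] about the fixed x, y, z axes, in that order (R = Rz(yaw) Ry(pitch) Rx(roll)).
In Python, from cell import sense, cams, arm gives the robot as it stands.
- The arm moves only by the tool carry_out, never from a script. Its argument "targets" is a list of rows, each an object of numbers: "tx", "ty", "tz": the shift along the tool's x, y, z as a fraction of full scale; "ax", "ay", "az": the turn, a rotation vector about the tool's x, y, z as a fraction of full scale. In form: [{"tx": .., "ty": .., "tz": .., "ax": .., "ay": .., "az": ..}, ...]. A call has 1 to 5 rows; each row is the pose to reach, as a shift and turn from the pose measured when the call began, along the tool's axes at that moment, turning the shorter way round; what a row does not reach only later rows make up. Full scale, the value 1, is 750 mm for a shift and pi rad for a turn. A row lasts 1/10 s, in which the tool goes at most 50 mm and 8.59 degrees, less where a joint would pass 70% of its speed; a pose out of reach is approached as far as the arm can. A call with a number of a shift or a turn outside -1 to 1 is refused whole. A call with a gripper value outside its range is refused whole. "jaw" is the closure, from 0 (fully open) to 1 (shut), set as the call begins (left out, the last holds). The fingers move at their own pace and stop on an object; the grip force is fixed at half the most. Time passes only in rows, so rows that repeat a pose let the fingers close. It gives the time, the measured TCP pose, the force and the opening at its end, in the units of the state.
- sense(): the state, without advancing time (a new reading comes with each control period).
- cams.snapshot(name): name is "scene" or "top" or "wrist"; returns the picture (420x560x3 uint8, red, green, blue); there is no depth.
- cams.camera_info(name): a dict with "camera_matrix" (3x3 intrinsics, pixels), "eye" and "orientation" of the camera in the world. Camera axes: x right, y down, z forward; pixel columns grow to the right and rows downward; lengths in m; the calibration is good to about 2 mm. The wrist camera is an equidistant fisheye: a pixel r from the principal point sees the ray r / f radians off the axis. A picture is of the moment at which its call begins: read the wrist's pose just before it. camera_info takes no time and is no camera call; for the wrist camera it gives the pose at the moment of the call.
- arm.hand_in(): hands the job in, once; it reports no verdict.
The state is a dict: "time": time; "joint_pos": joint angles; "qd": joint speeds; "tau": joint torques, N m; "tool_pos": TCP position; "eef_rot": TCP orientation; "wrist_force": force on the tool from outside, world axes, zero at the start; "ft_torque": the same for the moment, N m; "finger_gap": finger opening in m.
Only numpy, scipy, OpenCV 4.12 (cv2) and the standard library are available. Lean on these libraries where they do the work, as an engineer would, in place of code of your own. Each camera call takes 0.05 s, during which the arm holds its last target. There are 200 camera calls.

## Task

Put the four parts for the amplifier repair into the kit caddy, each upright on the floor of its own bay: the large capacitor standing inside the round collar, the toroidal choke lying flat over the post, the long heat sink with its fins up between the two rails and running along them, and the transformer in the empty bay. Leave the small capacitor and the short heat sink where they stand on the bench.

Things in the scene. Friction and masses are not known exactly. Their poses are not given: they have to be found in the camera images.
- capacitor_big: The large capacitor: black upright can, 36 mm diameter, 60 mm tall, silver top with two small brass terminals 3 mm high. About 90 g. Origin: centre of its underside; z up its axis.
- capacitor_small: The small capacitor, a look-alike to leave: black upright can, 26 mm diameter, 38 mm tall, same silver top. Origin: centre of its underside; z up its axis.
- heatsink_long: The long heat sink: gold-coloured finned extrusion, 64 mm long (x) x 38 mm wide (y) x 32 mm tall, base plate 6 mm below, seven upright fins running along x; the outermost fins are its flat sides at y = +-19 mm, good to grip. About 130 g. Origin: centre of its underside.
- heatsink_short: The short heat sink, a look-alike to leave: same gold-coloured extrusion but only 34 mm long (x) x 38 mm wide (y) x 32 mm tall. Origin: centre of its underside.
- toroid: Toroidal choke: copper-wound ring lying flat, 44 mm outer diameter, 24 mm hole, 20 mm tall. About 100 g. Origin: centre of its underside; z is the ring's axis.
- transformer: Small transformer: dark steel core 52 mm (x) x 24 mm (y) x 42 mm tall, with a copper coil 34 mm (x) x 42 mm (y) from z = 6 to 34 mm that bulges out on both y sides (flat faces at y = +-21 mm, good to grip). About 300 g. Origin: centre of its underside.
- bay_collar: Fixed black bay of the kit caddy, 98 mm square outside, walls 3 mm thick; in its middle a white round collar, 56 mm inside diameter, 3 mm thick, 10 mm high above the floor. Origin: centre of its underside, 6 mm above the bench; inner floor at z = 3 mm, wall top at z = 12 mm; x, y parallel to its walls.
- bay_post: Fixed black bay of the kit caddy, 98 mm square outside, walls 3 mm thick; in its middle a white upright post, 8 mm diameter, 18 mm high above the floor. Origin: centre of its underside, 6 mm above the bench; inner floor at z = 3 mm, wall top at z = 12 mm; x, y parallel to its walls.
- bay_rails: Fixed black bay of the kit caddy, 98 mm square outside, walls 3 mm thick; two white straight rails along its x axis, each 80 mm long, 6 mm wide, 7 mm high above the floor, at y = +-32 mm, with 58 mm free between them. Origin: centre of its underside, 6 mm above the bench; inner floor at z = 3 mm, wall top at z = 12 mm; x, y parallel to its walls.
- bay_plain: Fixed black bay of the kit caddy, 98 mm square outside, walls 3 mm thick; empty inside. The four bays stand 2 x 2, 100 mm apart, on one fixed grey base plate, 208 mm square, 6 mm thick. Origin: centre of its underside, 6 mm above the bench; inner floor at z = 3 mm, wall top at z = 12 mm; x, y parallel to its walls.
Mind the look-alikes: they are no part of the job. What is shaped like the toroid but black is not meant.

How it is judged (in metres and radians):
At the end, for the whole second after the job is handed in: Parts still, upright within 0.12 rad, under 5 mm above their bay floors; from bay centre: capacitor under 14 mm, choke 13, long heat sink 22 (within 0.4 rad of the rails), transformer 34. Small capacitor and short heat sink within 20 mm of their start, tilted under 0.15 rad (horizontal distance between capacitor_big and bay_collar below 0.014 m and z of capacitor_big in the frame of bay_collar between -0.002 and 0.008 m and angle between each of capacitor_big, toroid, heatsink_long, transformer's own z axis and vertical below 0.12 rad and linear speed of each of capacitor_big, toroid, heatsink_long, transformer below 0.02 m/s and angular speed of each of capacitor_big, toroid, heatsink_long, transformer below 0.2 rad/s and horizontal distance between toroid and bay_post below 0.013 m and z of toroid in the frame of bay_post between -0.002 and 0.008 m and horizontal distance between heatsink_long and bay_rails below 0.022 m and z of heatsink_long in the frame of bay_rails between -0.002 and 0.008 m and horizontal distance between transformer and bay_plain below 0.034 m and z of transformer in the frame of bay_plain between -0.002 and 0.008 m and angle between the x axis of heatsink_long and the x axis of bay_rails, either way round below 0.4 rad and distance of each of capacitor_small, heatsink_short from where it was at the start of the episode below 0.02 m and angle between each of capacitor_small, heatsink_short's own z axis and vertical below 0.15 rad); the robot touches nothing.
It fails at once if The small capacitor is shifted by more than 20 mm or tipped (distance of capacitor_small from where it was at the start of the episode above 0.02 m or angle between capacitor_small's own z axis and vertical above 0.3 rad).
It fails at once if The short heat sink is shifted by more than 20 mm or tipped (distance of heatsink_short from where it was at the start of the episode above 0.02 m or angle between heatsink_short's own z axis and vertical above 0.3 rad).
It also fails if it takes over 120 s, if anything falls off the work surface, if the arm or the gripper's body presses on something with over 40 N, if the wrist force passes 120 N, or if a joint passes its speed limit or range.

## Working session

There is one attempt and no reset: what is moved stays moved. The work goes in short steps, Python scripts to look and compute and a tool call to move; the robot and the scene stay as the last step left them, time stands still between calls to the robot, and variables do not carry over. Pictures are saved under pics/ and viewed, about 12 in all and at most 16, crops included, and the job is handed in when it is done.

Besides the shell and the picture viewer there is one more tool, called as name(argument=value, ...), one argument or row to a line, values as JSON. carry_out: Moves the arm, as the interface text tells. Its arguments: {"type":"object","properties":{"targets":{"type":"array"},"jaw":{"type":"number"}},"required":["targets"]}

```bash
ls; mkdir -p pics; python3 - <<'E'
from cell import sense,cams,arm
import cv2
print(sense(), arm.grasp_offset)
for n in("scene","top","wrist"):
    print(n,cams.camera_info(n))
for n in("scene","top"):
    cv2.imwrite(f"pics/{n}0.png",cams.snapshot(n)[:,:,::-1])
E
```

```text
pics
{'time': 0.0, 'joint_pos': array([-7.60090552e+01,  7.13081993e+00,  9.46331176e+01, -7.69449521e-04,
        7.83511927e+01, -4.73315790e+00]), 'qd': array([-0.02667199, -0.03354568, -0.04631492,  0.06514929,  0.05647446,
        0.07660467]), 'tau': array([ 1.74403351e-03, -4.17598307e+01, -3.59935677e+01,  7.76271522e-02,
        4.92287369e-02, -1.66426739e-04]), 'tool_pos': array([ 0.20846658, -0.61499335,  0.21342722]), 'eef_rot': array([-1.79885200e+02, -8.74927937e-03,  1.87242500e+01]), 'wrist_force': array([-0.28890281,  1.00818948,  0.59880347]), 'ft_torque': array([ 0.03272177, -0.04462284,  0.01910049]), 'finger_gap': 0.09512877601183045} 0.0188
scene {'camera_matrix': array([[463.46276459,   0.        , 284.87102279],
       [  0.        , 463.46276459, 207.90731099],
       [  0.        ,   0.        ,   1.        ]]), 'eye': array([ 1.36572023, -0.27276281,  0.68336083]), 'orientation': array([-125.44091351,   -1.30669762,   74.63037029])}
top {'camera_matrix': array([[460.42039757,   0.        , 274.57823057],
       [  0.        , 460.42039757, 212.37794873],
       [  0.        ,   0.        ,   1.        ]]), 'eye': array([ 0.42009221, -0.02799591,  1.14350397]), 'orientation': array([-174.39232819,    0.31575094,  -89.10768885])}
wrist {'camera_matrix': array([[325.1922621 ,   0.        , 277.14723304],
       [  0.        , 325.1922621 , 207.83922056],
       [  0.        ,   0.        ,   1.        ]]), 'eye': array([ 0.28124366, -0.59015483,  0.38364803]), 'orientation': array([ 1.64205786e+02,  7.50698749e-02, -7.12458336e+01])}
```

View pics/top0.png

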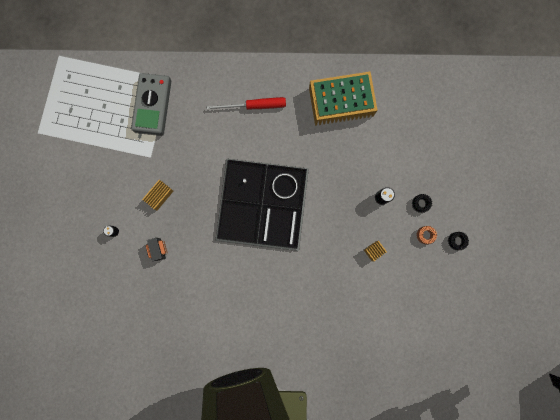

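View pics/scene0.png

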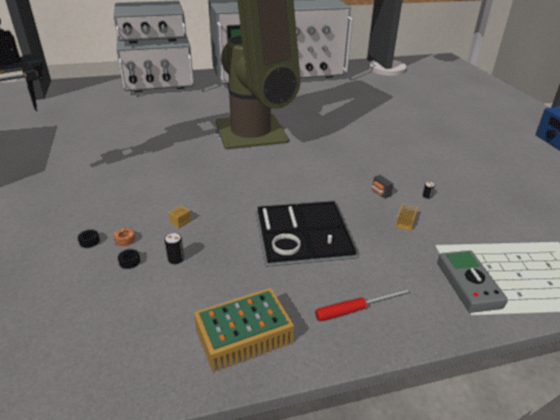

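The top view shows the parts. On the left are the long heat sink (157,195), small capacitor (110,231) and transformer (156,249). On the right are the big capacitor (386,196), short heat sink (375,251) and copper toroid (427,235), with black rings at (422,203) and (458,241). The caddy bays are post (244,182), collar (285,186), rails (280,226) and plain (240,222). Next I'll zoom in on each group.

```bash
cat > h.py <<'E'
import numpy as np, cv2
from scipy.spatial.transform import Rotation as R
from cell import sense,cams,arm
def pose(n):
    i=cams.camera_info(n); return i["camera_matrix"],np.array(i["eye"]),R.from_euler("xyz",i["orientation"],degrees=True).as_matrix()
def px2w(n,uv,z,P=None):
    K,e,M=P or pose(n); d=(np.array(uv,float)-K[:2,2])/K[0,0]
    if n=="wrist":
        r=np.hypot(*d); d=np.r_[d/max(r,1e-9)*np.sin(r),np.cos(r)]
    else: d=np.r_[d,1]
    w=M@d; return e+w*(z-e[2])/w[2]
def w2px(n,p,P=None):
    K,e,M=P or pose(n); c=(np.atleast_2d(p)-e)@M
    if n=="wrist":
        r=np.hypot(c[:,0],c[:,1]); t=np.arctan2(r,c[:,2]); q=c[:,:2]/np.maximum(r,1e-9)[:,None]*t[:,None]
    else: q=c[:,:2]/c[:,2:]
    return q*K[0,0]+K[:2,2]
E
python3 - <<'E'
from h import *
im=cv2.imread("pics/top0.png")
def t(x,y,w,h,s):
    o=np.zeros((300,400,3),np.uint8); c=cv2.resize(im[y:y+h,x:x+w],None,fx=s,fy=s,interpolation=cv2.INTER_CUBIC); o[:c.shape[0],:c.shape[1]]=c[:300,:400]; return o
o=np.vstack([np.hstack([t(90,175,100,75,4),t(90,225,100,50,4)]),np.hstack([t(355,180,120,90,10/3),t(212,152,100,100,3)])])
cv2.imwrite("pics/crop1.png",o)
for nm,uv,z in [("hsL",(157,195),.03),("xf",(156,249),.04),("capb",(386,195),.06),("tor",(427.5,235),.02),("hsS",(375,251),.03),("caps",(110,231),.038),
 ("A",(227,160),.018),("B",(307,168.5),.018),("C",(300,248),.018),("D",(218,240),.018),("post",(244,181),.027),("coll",(285,186),.019)]:
    print(nm,px2w("top",uv,z).round(4))
hsv=cv2.cvtColor(im,cv2.COLOR_BGR2HSV)
for nm,(x,y,w,h) in {"hsL":(138,172,40,42),"hsS":(360,237,30,30)}.items():
    c=hsv[y:y+h,x:x+w]; m=((c[...,1]>110)&(c[...,2]>90)).astype(np.uint8)
    ys,xs=np.nonzero(m); print(nm,len(xs),xs.mean()+x,ys.mean()+y,cv2.minAreaRect(np.c_[xs+x,ys+y].astype(np.float32)))
E
```

```text
hsL [0.5676 0.2677 0.03  ]
xf [0.436  0.2621 0.04  ]
capb [ 0.5717 -0.2838  0.06  ]
tor [ 0.4805 -0.3934  0.02  ]
hsS [ 0.4395 -0.2633  0.03  ]
caps [0.4775 0.3753 0.038 ]
A [0.6595 0.1002 0.018 ]
B [ 0.641  -0.0987  0.018 ]
C [ 0.4442 -0.0834  0.018 ]
D [0.4606 0.1171 0.018 ]
post [0.6058 0.0561 0.027 ]
coll [ 0.5962 -0.0448  0.019 ]
hsL 374 156.4385026737968 193.92513368983958 ((156.88235473632812, 194.47059631347656), (17.13750648498535, 26.682445526123047), 40.60129928588867)
hsS 167 375.6826347305389 250.60479041916167 ((375.7400207519531, 250.3200225830078), (15.0, 16.0), 53.13010025024414)
```

View pics/crop1.png

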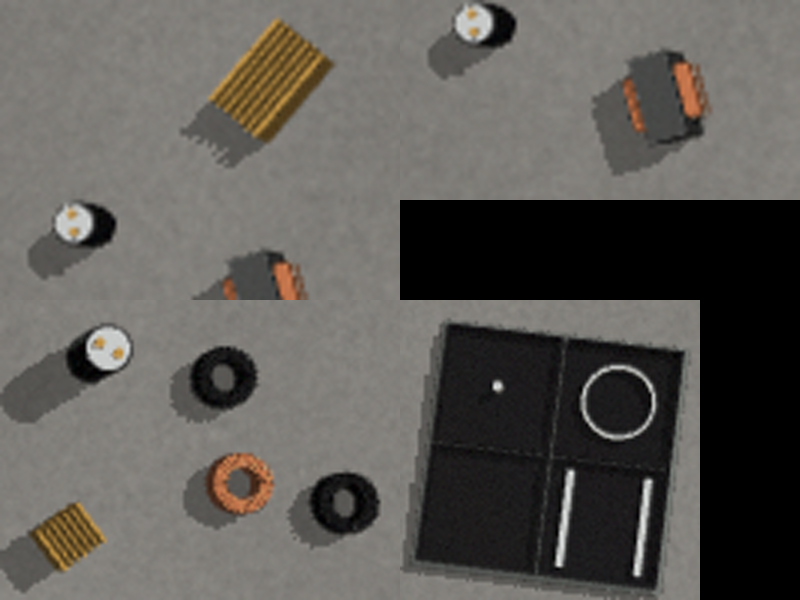

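Caddy centre measures ≈(0.551, 0.009), yaw ≈ −5°, and the sides come out at ≈0.199 m against a true ~0.198–0.2, so the calibration agrees. The computed collar and post centres also match their measured spots to within 2 mm. I'll go to the toroid first.

```bash
cat >> h.py <<'E'
def plan(x,y,z,yaw):
    s=sense(); p=np.array(s["tool_pos"]); M=R.from_euler("xyz",s["eef_rot"],degrees=True)
    T=R.from_euler("xyz",[180,0,yaw],degrees=True)
    if (M.inv()*T).magnitude()>np.pi/2+.01: T=R.from_euler("xyz",[180,0,yaw+180],degrees=True)
    t=M.inv().apply(np.array([x,y,z])-p)/.75; a=(M.inv()*T).as_rotvec()/np.pi
    print("t=%.2f"%s["time"],"tcp",p.round(4),"rot",np.round(s["eef_rot"],1),"gap %.4f"%s["finger_gap"],"j6 %.0f"%s["joint_pos"][5])
    print("shift",t.round(4),"turn",a.round(4),"dist %.3f rows %.1f"%(np.linalg.norm(t)*.75,max(np.linalg.norm(t)*15,np.linalg.norm(a)*180/8.59)))
E
python3 - <<'E'
from h import *
print(px2w("top",(387.4,194.4),.06),px2w("top",(427.3,235.2),.02))
plan(.4805,-.3934,.14,50)
E
```

```text
[ 0.57321    -0.28712161  0.06      ] [ 0.48004187 -0.39289185  0.02      ]
t=0.10 tcp [ 0.2085 -0.615   0.2135] rot [-179.9   -0.    18.7] gap 0.0950 j6 -5
shift [ 0.4383 -0.1633  0.0984] turn [-0.0006 -0.0002 -0.1737] dist 0.358 rows 7.2
```

carry_out(
  targets=[
    {"tx": 0.438, "ty": -0.163, "tz": 0.098, "az": -0.174},
    {"tx": 0.438, "ty": -0.163, "tz": 0.098, "az": -0.174},
    {"tx": 0.438, "ty": -0.163, "tz": 0.098, "az": -0.174},
    {"tx": 0.438, "ty": -0.163, "tz": 0.098, "az": -0.174},
    {"tx": 0.438, "ty": -0.163, "tz": 0.098, "az": -0.174},
  ],
  jaw=0.35,
)

```text
$.targets[0]: bad value
```

```bash
python3 -c "
from h import *
plan(.480,-.393,.14,50)"
```

```text
t=0.10 tcp [ 0.2085 -0.615   0.2135] rot [-179.9   -0.    18.7] gap 0.0950 j6 -5
shift [ 0.4379 -0.164   0.0984] turn [-0.0006 -0.0002 -0.1737] dist 0.358 rows 7.2
```

carry_out(
  targets=[
    {"tx": 0.438, "ty": -0.163, "tz": 0.098, "ax": 0, "ay": 0, "az": -0.174},
    {"tx": 0.438, "ty": -0.163, "tz": 0.098, "ax": 0, "ay": 0, "az": -0.174},
    {"tx": 0.438, "ty": -0.163, "tz": 0.098, "ax": 0, "ay": 0, "az": -0.174},
    {"tx": 0.438, "ty": -0.163, "tz": 0.098, "ax": 0, "ay": 0, "az": -0.174},
    {"tx": 0.438, "ty": -0.163, "tz": 0.098, "ax": 0, "ay": 0, "az": -0.174},
  ],
  jaw=0.35,
)

```text
time: 0.6
tool_pos: [0.399, -0.4592, 0.1619]
eef_rot: [-179.9, -0.1, 50.1]
wrist_force: [0.7, -1.1, 0.1]
finger_gap: 0.0633
```

```bash
python3 -c "
from h import *
plan(.480,-.393,.14,50)"
```

```text
t=0.60 tcp [ 0.399  -0.4592  0.1619] rot [-1.799e+02 -1.000e-01  5.010e+01] gap 0.0633 j6 -14
shift [0.1369 0.0263 0.0293] turn [-0.0007 -0.0004  0.0006] dist 0.107 rows 2.1
```

carry_out(
  targets=[
    {"tx": 0.137, "ty": 0.0263, "tz": 0.029, "ax": 0, "ay": 0, "az": 0},
    {"tx": 0.137, "ty": 0.0263, "tz": 0.029, "ax": 0, "ay": 0, "az": 0},
    {"tx": 0.137, "ty": 0.0263, "tz": 0.029, "ax": 0, "ay": 0, "az": 0},
    {"tx": 0.137, "ty": 0.0263, "tz": 0.029, "ax": 0, "ay": 0, "az": 0},
  ],
)

```text
time: 1.0
tool_pos: [0.4806, -0.3914, 0.1391]
eef_rot: [-179.8, -0.1, 50.3]
wrist_force: [-0.2, -0.2, -0.5]
finger_gap: 0.0622
```

```bash
cat >> h.py <<'E'
def look(name,circ):
    """wrist picture with predicted rings (x,y,z,r) drawn over it"""
    P=pose("wrist"); im=cams.snapshot("wrist")[:,:,::-1].copy(); cv2.imwrite(f"pics/{name}_raw.png",im); np.savez(f"pics/{name}.npz",K=P[0],e=P[1],M=P[2])
    for x,y,z,r in circ:
        t=np.linspace(0,2*np.pi,60); q=w2px("wrist",np.c_[x+r*np.cos(t),y+r*np.sin(t),t*0+z],P)
        cv2.polylines(im,[q.round().astype(int)],True,(0,255,0),1)
    cv2.imwrite(f"pics/{name}.png",im); return P,im
E
python3 - <<'E'
from h import *
plan(.480,-.393,.004,50)
look("w1",[(.480,-.393,.02,.022),(.5732,-.2871,.06,.018)])
E
```

```text
t=1.00 tcp [ 0.4806 -0.3914  0.1391] rot [-1.798e+02 -1.000e-01  5.030e+01] gap 0.0622 j6 -4
shift [-0.0023  0.0015  0.1801] turn [-0.0013 -0.0004  0.0016] dist 0.135 rows 2.7
```

View pics/w1.png

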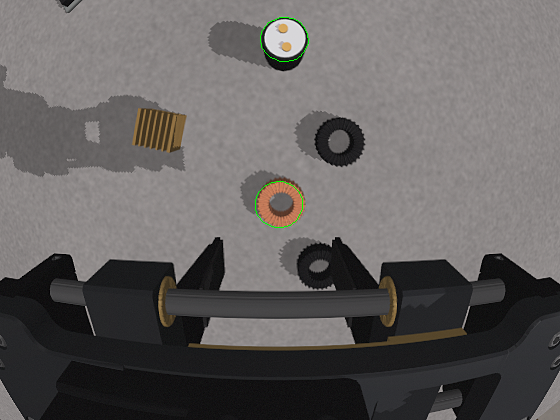

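The overlays land on the toroid (280,204) and the big capacitor top (285,40) to about 1 px, and the fingers clear the black rings. I'll descend and grip.

carry_out(
  targets=[
    {"tx": -0.0023, "ty": 0.0015, "tz": 0.12, "ax": 0, "ay": 0, "az": 0},
    {"tx": -0.0023, "ty": 0.0015, "tz": 0.15, "ax": 0, "ay": 0, "az": 0},
    {"tx": -0.0023, "ty": 0.0015, "tz": 0.17, "ax": 0, "ay": 0, "az": 0},
    {"tx": -0.0023, "ty": 0.0015, "tz": 0.179, "ax": 0, "ay": 0, "az": 0},
    {"tx": -0.0023, "ty": 0.0015, "tz": 0.179, "ax": 0, "ay": 0, "az": 0},
  ],
)

```text
time: 1.55
tool_pos: [0.4781, -0.3953, 0.0051]
eef_rot: [-179.7, -0.0, 50.1]
wrist_force: [0.1, 0.3, 0.3]
finger_gap: 0.0619
```

carry_out(
  targets=[
    {"tx": 0, "ty": 0, "tz": 0, "ax": 0, "ay": 0, "az": 0},
    {"tx": 0, "ty": 0, "tz": 0, "ax": 0, "ay": 0, "az": 0},
    {"tx": 0, "ty": 0, "tz": 0, "ax": 0, "ay": 0, "az": 0},
    {"tx": 0, "ty": 0, "tz": 0, "ax": 0, "ay": 0, "az": 0},
    {"tx": 0, "ty": 0, "tz": 0, "ax": 0, "ay": 0, "az": 0},
  ],
  jaw=1,
)

```text
time: 2.05
tool_pos: [0.4791, -0.3966, 0.0073]
eef_rot: [-179.9, 0.0, 50.1]
wrist_force: [-1.8, -0.7, 6.4]
finger_gap: 0.0427
```

```bash
python3 -c "
from h import *
plan(.6057,.0551,.13,50)"
```

```text
t=2.05 tcp [ 0.4791 -0.3966  0.0073] rot [-179.9    0.    50.1] gap 0.0427 j6 -5
shift [ 0.5702 -0.2571 -0.1634] turn [-0.0004  0.0001  0.0005] dist 0.485 rows 9.7
```

carry_out(
  targets=[
    {"tx": 0, "ty": 0, "tz": -0.06, "ax": 0, "ay": 0, "az": 0},
    {"tx": 0, "ty": 0, "tz": -0.125, "ax": 0, "ay": 0, "az": 0},
    {"tx": 0.02, "ty": -0.01, "tz": -0.163, "ax": 0, "ay": 0, "az": 0},
    {"tx": 0.57, "ty": -0.257, "tz": -0.163, "ax": 0, "ay": 0, "az": 0},
    {"tx": 0.57, "ty": -0.257, "tz": -0.163, "ax": 0, "ay": 0, "az": 0},
  ],
)

```text
time: 2.55
tool_pos: [0.511, -0.2838, 0.1316]
eef_rot: [179.9, -0.0, 50.0]
wrist_force: [-0.2, 1.2, -1.8]
finger_gap: 0.0423
```

```bash
python3 -c "
from h import *
plan(.6057,.0551,.13,50)"
```

```text
t=2.55 tcp [ 0.511  -0.2838  0.1316] rot [179.9  -0.   50. ] gap 0.0423 j6 6
shift [ 0.4272 -0.1941  0.0019] turn [ 0.0007 -0.0001 -0.0002] dist 0.352 rows 7.0
```

carry_out(
  targets=[
    {"tx": 0.427, "ty": -0.194, "tz": 0.002, "ax": 0, "ay": 0, "az": 0},
    {"tx": 0.427, "ty": -0.194, "tz": 0.002, "ax": 0, "ay": 0, "az": 0},
    {"tx": 0.427, "ty": -0.194, "tz": 0.002, "ax": 0, "ay": 0, "az": 0},
    {"tx": 0.427, "ty": -0.194, "tz": 0.002, "ax": 0, "ay": 0, "az": 0},
    {"tx": 0.427, "ty": -0.194, "tz": 0.002, "ax": 0, "ay": 0, "az": 0},
  ],
)

```text
time: 3.05
tool_pos: [0.5778, -0.0412, 0.1298]
eef_rot: [179.9, -0.0, 50.0]
wrist_force: [-0.5, 0.0, -1.4]
finger_gap: 0.0424
```

```bash
python3 -c "
from h import *
plan(.6057,.0551,.12,50)"
```

```text
t=3.05 tcp [ 0.5778 -0.0412  0.1298] rot [179.9  -0.   50. ] gap 0.0424 j6 31
shift [ 0.1222 -0.0541  0.0129] turn [ 0.0007 -0.0001 -0.0001] dist 0.101 rows 2.0
```

Go to the hover point, then look with the expected toroid and post overlaid.

carry_out(
  targets=[
    {"tx": 0.122, "ty": -0.054, "tz": 0.013, "ax": 0, "ay": 0, "az": 0},
    {"tx": 0.122, "ty": -0.054, "tz": 0.013, "ax": 0, "ay": 0, "az": 0},
    {"tx": 0.122, "ty": -0.054, "tz": 0.013, "ax": 0, "ay": 0, "az": 0},
    {"tx": 0.122, "ty": -0.054, "tz": 0.013, "ax": 0, "ay": 0, "az": 0},
  ],
)

```text
time: 3.45
tool_pos: [0.6052, 0.0563, 0.1194]
eef_rot: [179.9, 0.0, 50.2]
wrist_force: [-0.3, 0.9, -0.6]
finger_gap: 0.0425
```

```bash
python3 - <<'E'
from h import *
s=sense(); p=s["tool_pos"]
plan(.6057,.0551,.12,50)
look("w2",[(p[0],p[1],p[2]+.014,.022),(.6057,.0551,.009,.004),(.5968,-.0454,.019,.028),(.6057,.0551,.009,.022)])
E
```

```text
t=3.45 tcp [0.6052 0.0563 0.1194] rot [179.9   0.   50.2] gap 0.0425 j6 40
shift [-0.0008  0.0016 -0.0008] turn [0.0005 0.0002 0.0008] dist 0.001 rows 0.0
```

View pics/w2.png

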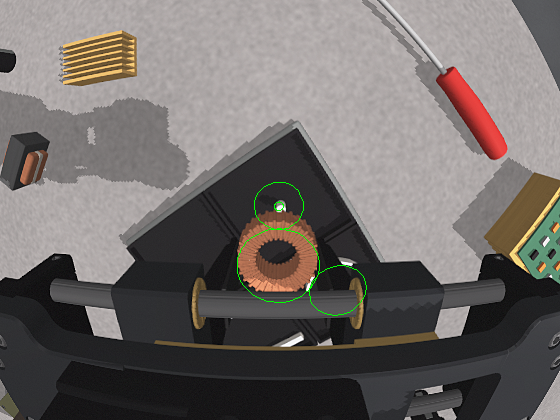

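The post sits at (280,207), as predicted. The toroid's hole is at (276,258), about 3.5 mm forward (tool +x) of the TCP, so I'll compensate for that while lowering.

```bash
python3 -c "
from h import *
plan(.6035,.0524,.017,50)"
```

```text
t=3.50 tcp [0.6052 0.055  0.1196] rot [179.9   0.   50. ] gap 0.0427 j6 40
shift [-0.0041  0.0003  0.1368] turn [0.0006 0.0002 0.0002] dist 0.103 rows 2.1
```

carry_out(
  targets=[
    {"tx": -0.0041, "ty": 0.0003, "tz": 0.05, "ax": 0, "ay": 0, "az": 0},
    {"tx": -0.0041, "ty": 0.0003, "tz": 0.09, "ax": 0, "ay": 0, "az": 0},
    {"tx": -0.0041, "ty": 0.0003, "tz": 0.115, "ax": 0, "ay": 0, "az": 0},
    {"tx": -0.0041, "ty": 0.0003, "tz": 0.13, "ax": 0, "ay": 0, "az": 0},
    {"tx": -0.0041, "ty": 0.0003, "tz": 0.137, "ax": 0, "ay": 0, "az": 0},
  ],
)

```text
time: 4.0
tool_pos: [0.6026, 0.0509, 0.0163]
eef_rot: [180.0, 0.1, 49.9]
wrist_force: [-9.6, -1.4, 20.6]
finger_gap: 0.0427
```

```bash
python3 -c "
from h import *
plan(.6035,.0524,.016,50);print(sense()['wrist_force'])"
```

```text
t=4.00 tcp [0.6026 0.0509 0.0163] rot [1.80e+02 1.00e-01 4.99e+01] gap 0.0427 j6 40
shift [ 0.0023 -0.0003  0.0004] turn [ 0.      0.0008 -0.0003] dist 0.002 rows 0.0
[-9.6283802  -1.42371974 20.60970757]
```

20 N upward at exactly floor height means the toroid is seated. I'll release with partial opening, then retreat.

carry_out(
  targets=[
    {"tx": 0, "ty": 0, "tz": -0.002, "ax": 0, "ay": 0, "az": 0},
    {"tx": 0, "ty": 0, "tz": -0.002, "ax": 0, "ay": 0, "az": 0},
    {"tx": 0, "ty": 0, "tz": -0.002, "ax": 0, "ay": 0, "az": 0},
    {"tx": 0, "ty": 0, "tz": -0.002, "ax": 0, "ay": 0, "az": 0},
  ],
  jaw=0.38,
)

```text
time: 4.4
tool_pos: [0.6033, 0.0509, 0.0187]
eef_rot: [179.9, 0.1, 49.9]
wrist_force: [0.5, 0.2, -0.7]
finger_gap: 0.0586
```

carry_out(
  targets=[
    {"tx": 0, "ty": 0, "tz": -0.05, "ax": 0, "ay": 0, "az": 0},
    {"tx": 0, "ty": 0, "tz": -0.1, "ax": 0, "ay": 0, "az": 0},
    {"tx": 0, "ty": 0, "tz": -0.14, "ax": 0, "ay": 0, "az": 0},
    {"tx": 0, "ty": 0, "tz": -0.14, "ax": 0, "ay": 0, "az": 0},
  ],
)

```text
time: 4.8
tool_pos: [0.6072, 0.0513, 0.1305]
eef_rot: [179.4, -0.4, 50.0]
wrist_force: [0.8, 0.6, 1.3]
finger_gap: 0.0589
```

```bash
python3 - <<'E'
from h import *
look("w3",[(.6057,.0551,.029,.022),(.6057,.0551,.029,.012)])
cv2.imwrite("pics/top1.png",cams.snapshot("top")[:,:,::-1])
plan(.5675,.2675,.12,-45)
plan(.5732,-.2871,.15,50)
E
```

```text
t=4.90 tcp [0.604  0.0512 0.125 ] rot [179.8  -0.   49.9] gap 0.0590 j6 40
shift [ 0.1895 -0.2228  0.006 ] turn [ 0.001   0.0007 -0.4725] dist 0.219 rows 9.9
t=4.90 tcp [0.604  0.0512 0.125 ] rot [179.8  -0.   49.9] gap 0.0590 j6 40
shift [-0.3716  0.259  -0.0326] turn [ 0.0011 -0.0001 -0.0003] dist 0.341 rows 6.8
```

View pics/w3.png

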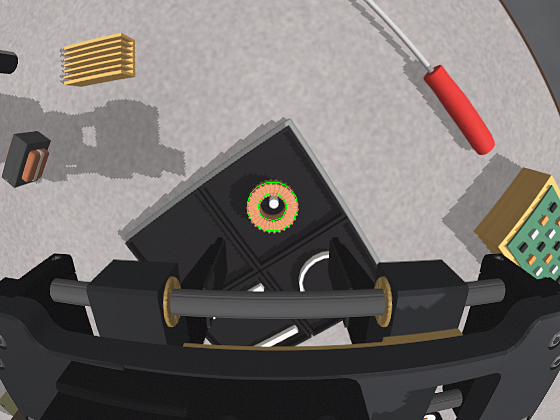

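The toroid lies flat with the post in its hole, at (273,206), and the predicted overlay matches. The big capacitor is next.

carry_out(
  targets=[
    {"tx": -0.37, "ty": 0.258, "tz": -0.0326, "ax": 0, "ay": 0, "az": 0},
    {"tx": -0.37, "ty": 0.258, "tz": -0.0326, "ax": 0, "ay": 0, "az": 0},
    {"tx": -0.37, "ty": 0.258, "tz": -0.0326, "ax": 0, "ay": 0, "az": 0},
    {"tx": -0.37, "ty": 0.258, "tz": -0.0326, "ax": 0, "ay": 0, "az": 0},
    {"tx": -0.37, "ty": 0.258, "tz": -0.0326, "ax": 0, "ay": 0, "az": 0},
  ],
)

```text
time: 5.4
tool_pos: [0.5797, -0.1985, 0.1409]
eef_rot: [180.0, 0.0, 50.0]
wrist_force: [1.5, -0.5, -0.1]
finger_gap: 0.0589
```

```bash
python3 -c "
from h import *
plan(.5732,-.2871,.11,50)"
```

```text
t=5.40 tcp [ 0.5797 -0.1985  0.1409] rot [180.   0.  50.] gap 0.0589 j6 16
shift [-0.096   0.0694  0.0413] turn [ 0.      0.0002 -0.0002] dist 0.094 rows 1.9
```

carry_out(
  targets=[
    {"tx": -0.096, "ty": 0.0694, "tz": 0.02, "ax": 0, "ay": 0, "az": 0},
    {"tx": -0.096, "ty": 0.0694, "tz": 0.02, "ax": 0, "ay": 0, "az": 0},
    {"tx": -0.096, "ty": 0.0694, "tz": 0.02, "ax": 0, "ay": 0, "az": 0},
    {"tx": -0.096, "ty": 0.0694, "tz": 0.02, "ax": 0, "ay": 0, "az": 0},
  ],
)

```text
time: 5.8
tool_pos: [0.5718, -0.287, 0.1235]
eef_rot: [-179.8, 0.0, 49.9]
wrist_force: [-0.2, 1.0, -0.4]
finger_gap: 0.0589
```

```bash
python3 - <<'E'
from h import *
plan(.5732,-.2871,.023,50)
P,im=look("w4",[(.5732,-.2871,.06,.018),(.5732,-.2871,.0,.018)])
plan(.5732,-.2871,.023,50)
cv2.imwrite("pics/w4c.png",cv2.resize(im[120:320,180:380],(600,600),interpolation=cv2.INTER_CUBIC))
E
```

```text
t=5.80 tcp [ 0.5718 -0.287   0.1235] rot [-179.8    0.    49.9] gap 0.0589 j6 9
shift [0.0012 0.0021 0.1339] turn [-0.0013  0.0002 -0.0008] dist 0.100 rows 2.0
t=5.85 tcp [ 0.5724 -0.2862  0.1242] rot [-179.8    0.    50. ] gap 0.0589 j6 9
shift [-0.0002  0.002   0.1349] turn [-0.001   0.0002 -0.0003] dist 0.101 rows 2.0
```

View pics/w4c.png

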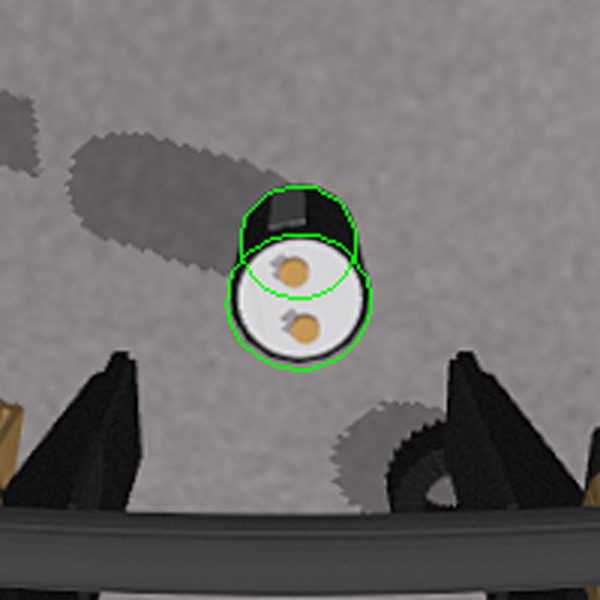

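The overlay matches the capacitor, with its top at crop (299,300), to within 1 mm. I'll descend and grip.

carry_out(
  targets=[
    {"tx": 0, "ty": 0.0018, "tz": 0.06, "ax": 0, "ay": 0, "az": 0},
    {"tx": 0, "ty": 0.0018, "tz": 0.1, "ax": 0, "ay": 0, "az": 0},
    {"tx": 0, "ty": 0.0018, "tz": 0.125, "ax": 0, "ay": 0, "az": 0},
    {"tx": 0, "ty": 0.0018, "tz": 0.134, "ax": 0, "ay": 0, "az": 0},
    {"tx": 0, "ty": 0.0018, "tz": 0.134, "ax": 0, "ay": 0, "az": 0},
  ],
)

```text
time: 6.35
tool_pos: [0.5728, -0.2851, 0.0226]
eef_rot: [-179.7, 0.0, 50.1]
wrist_force: [-0.5, -0.3, -0.1]
finger_gap: 0.0591
```

carry_out(
  targets=[
    {"tx": 0, "ty": 0, "tz": 0, "ax": 0, "ay": 0, "az": 0},
    {"tx": 0, "ty": 0, "tz": 0, "ax": 0, "ay": 0, "az": 0},
    {"tx": 0, "ty": 0, "tz": 0, "ax": 0, "ay": 0, "az": 0},
    {"tx": 0, "ty": 0, "tz": 0, "ax": 0, "ay": 0, "az": 0},
    {"tx": 0, "ty": 0, "tz": 0, "ax": 0, "ay": 0, "az": 0},
  ],
  jaw=1,
)

```text
time: 6.85
tool_pos: [0.5735, -0.2856, 0.0239]
eef_rot: [-179.8, 0.0, 50.0]
wrist_force: [-0.2, 0.5, 4.1]
finger_gap: 0.0355
```

carry_out(
  targets=[
    {"tx": 0, "ty": 0, "tz": -0.05, "ax": 0, "ay": 0, "az": 0},
    {"tx": 0, "ty": 0, "tz": -0.1, "ax": 0, "ay": 0, "az": 0},
    {"tx": 0, "ty": 0, "tz": -0.12, "ax": 0, "ay": 0, "az": 0},
    {"tx": 0, "ty": 0, "tz": -0.12, "ax": 0, "ay": 0, "az": 0},
  ],
)

```text
time: 7.25
tool_pos: [0.5754, -0.2869, 0.117]
eef_rot: [179.9, -0.0, 50.0]
wrist_force: [-0.6, -0.7, -0.2]
finger_gap: 0.0351
```

```bash
python3 -c "
from h import *
plan(.5968,-.0454,.12,50)"
```

```text
t=7.25 tcp [ 0.5754 -0.2869  0.117 ] rot [179.9  -0.   50. ] gap 0.0351 j6 9
shift [ 0.265  -0.185  -0.0043] turn [ 0.0007 -0.0002  0.0002] dist 0.242 rows 4.8
```

carry_out(
  targets=[
    {"tx": 0.265, "ty": -0.185, "tz": -0.004, "ax": 0, "ay": 0, "az": 0},
    {"tx": 0.265, "ty": -0.185, "tz": -0.004, "ax": 0, "ay": 0, "az": 0},
    {"tx": 0.265, "ty": -0.185, "tz": -0.004, "ax": 0, "ay": 0, "az": 0},
    {"tx": 0.265, "ty": -0.185, "tz": -0.004, "ax": 0, "ay": 0, "az": 0},
    {"tx": 0.265, "ty": -0.185, "tz": -0.004, "ax": 0, "ay": 0, "az": 0},
  ],
)

```text
time: 7.75
tool_pos: [0.5949, -0.0428, 0.1167]
eef_rot: [-179.9, 0.1, 50.1]
wrist_force: [0.2, 1.0, -1.3]
finger_gap: 0.0354
```

carry_out(
  targets=[
    {"tx": 0, "ty": 0, "tz": 0.02, "ax": 0, "ay": 0, "az": 0},
    {"tx": 0, "ty": 0, "tz": 0.02, "ax": 0, "ay": 0, "az": 0},
  ],
)

```text
time: 7.95
tool_pos: [0.5914, -0.0414, 0.0964]
eef_rot: [-179.5, 0.4, 50.2]
wrist_force: [-0.9, -0.5, -0.8]
finger_gap: 0.0355
```

```bash
python3 - <<'E'
from h import *
plan(.5968,-.0454,.033,50)
s=sense();p=s["tool_pos"]
P,im=look("w5",[(p[0],p[1],p[2]+.037,.018),(.5968,-.0454,.019,.028)])
E
```

```text
t=7.95 tcp [ 0.5914 -0.0414  0.0964] rot [-179.5    0.4   50.2] gap 0.0355 j6 31
shift [0.0011 0.0097 0.0845] turn [-0.0029  0.002   0.0011] dist 0.064 rows 1.3
```

View pics/w5.png

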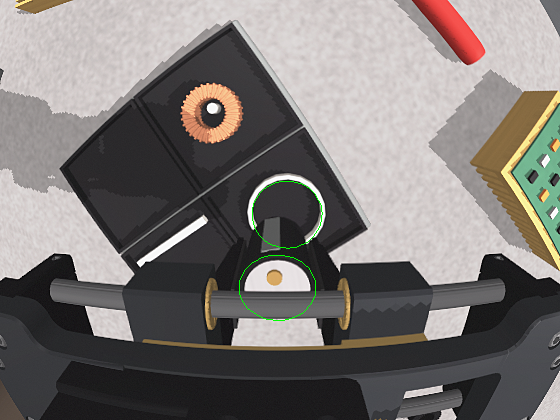

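The collar at (287,210) and the capacitor top at (278,285) match prediction to within 2–3 px. I'll recompute from the settled pose and lower.

```bash
python3 -c "
from h import *
plan(.5975,-.0449,.034,50)"
```

```text
t=8.00 tcp [ 0.5922 -0.0426  0.0977] rot [-179.6    0.3   50.1] gap 0.0354 j6 31
shift [0.0026 0.008  0.0849] turn [-0.0023  0.0017  0.0006] dist 0.064 rows 1.3
```

carry_out(
  targets=[
    {"tx": 0.0026, "ty": 0.008, "tz": 0.02, "ax": -0.002, "ay": 0.0015, "az": 0},
    {"tx": 0.0026, "ty": 0.008, "tz": 0.045, "ax": -0.002, "ay": 0.0015, "az": 0},
    {"tx": 0.0026, "ty": 0.008, "tz": 0.065, "ax": -0.002, "ay": 0.0015, "az": 0},
    {"tx": 0.0026, "ty": 0.008, "tz": 0.078, "ax": -0.002, "ay": 0.0015, "az": 0},
    {"tx": 0.0026, "ty": 0.008, "tz": 0.083, "ax": -0.002, "ay": 0.0015, "az": 0},
  ],
)

```text
time: 8.5
tool_pos: [0.5964, -0.0456, 0.0337]
eef_rot: [-179.8, 0.1, 50.0]
wrist_force: [-0.2, -0.3, -0.9]
finger_gap: 0.0354
```

```bash
python3 -c "
from h import *
plan(.5975,-.0449,.033,50)"
```

```text
t=8.50 tcp [ 0.5964 -0.0456  0.0337] rot [-1.798e+02  1.000e-01  5.000e+01] gap 0.0354 j6 30
shift [0.0016 0.0005 0.0009] turn [-0.0011  0.0007  0.0002] dist 0.001 rows 0.0
```

carry_out(
  targets=[
    {"tx": 0.001, "ty": 0, "tz": 0.0012, "ax": 0, "ay": 0, "az": 0},
    {"tx": 0.001, "ty": 0, "tz": 0.0025, "ax": 0, "ay": 0, "az": 0},
    {"tx": 0.001, "ty": 0, "tz": 0.0025, "ax": 0, "ay": 0, "az": 0},
  ],
)

```text
time: 8.8
tool_pos: [0.5977, -0.0452, 0.0329]
eef_rot: [-179.9, 0.1, 50.0]
wrist_force: [-0.7, -0.9, 1.5]
finger_gap: 0.0354
```

carry_out(
  targets=[
    {"tx": 0, "ty": 0, "tz": 0, "ax": 0, "ay": 0, "az": 0},
    {"tx": 0, "ty": 0, "tz": 0, "ax": 0, "ay": 0, "az": 0},
    {"tx": 0, "ty": 0, "tz": 0, "ax": 0, "ay": 0, "az": 0},
    {"tx": 0, "ty": 0, "tz": 0, "ax": 0, "ay": 0, "az": 0},
  ],
  jaw=0.45,
)

```text
time: 9.2
tool_pos: [0.5978, -0.0452, 0.0329]
eef_rot: [-179.9, 0.1, 50.0]
wrist_force: [-0.1, 0.0, 0.1]
finger_gap: 0.0521
```

carry_out(
  targets=[
    {"tx": 0, "ty": 0, "tz": -0.04, "ax": 0, "ay": 0, "az": 0},
    {"tx": 0, "ty": 0, "tz": -0.09, "ax": 0, "ay": 0, "az": 0},
    {"tx": 0, "ty": 0, "tz": -0.14, "ax": 0, "ay": 0, "az": 0},
    {"tx": 0, "ty": 0, "tz": -0.14, "ax": 0, "ay": 0, "az": 0},
  ],
)

```text
time: 9.6
tool_pos: [0.6021, -0.0457, 0.1452]
eef_rot: [179.5, -0.3, 50.1]
wrist_force: [0.3, -0.5, 0.6]
finger_gap: 0.0527
```

```bash
python3 - <<'E'
from h import *
# long heat sink yaw from crop edges: (210,100)->(278,20) in 4x crop at (90,175)
a=px2w("top",(90+210/4,175+100/4),.032);b=px2w("top",(90+278/4,175+20/4),.032);c=px2w("top",(90+332/4,175+62/4),.032);d=px2w("top",(90+263/4,175+143/4),.032)
for p,q in((a,b),(d,c),(b,c),(a,d)): v=q-p;print(np.hypot(*v[:2]).round(4),np.degrees(np.arctan2(v[1],v[0])).round(1))
print((a+b+c+d)/4)
# transformer core top (4x crop at 90,225)
P=[px2w("top",(90+(x-400)/4,225+y/4),.042) for x,y in((627,66),(672,51),(690,136),(646,145))]
for i in range(4): v=P[(i+1)%4]-P[i];print("xf",np.hypot(*v[:2]).round(4),np.degrees(np.arctan2(v[1],v[0])).round(1))
print(sum(P)/4)
plan(.5675,.2675,.13,-45); print(sense()["wrist_force"])
E
```

```text
0.0636 -38.4
0.0643 -38.6
0.0425 -126.8
0.0422 -127.7
[0.56670391 0.26541702 0.032     ]
xf 0.0282 -70.6
xf 0.052 -165.8
xf 0.0267 102.4
xf 0.0487 15.9
[0.43391579 0.26467169 0.042     ]
t=9.60 tcp [ 0.6021 -0.0457  0.1452] rot [179.5  -0.3  50.1] gap 0.0527 j6 31
shift [ 0.2905 -0.3037  0.0189] turn [ 0.0035  0.0008 -0.4719] dist 0.315 rows 9.9
[ 0.32614585 -0.45331885  0.63912746]
```

The capacitor was released gently, with contact force ~1.5 N at floor height. The long heat sink is at (0.567,0.2655), yaw −38°; its sides measure 64×42 against 64×38, so it is the long one. I'll use tool yaw 142°, which keeps j6 mid-range.

```bash
sed -i 's/np.pi\/2+.01/np.pi*.6/' h.py; python3 -c "
from h import *
plan(.5667,.2655,.13,142)"
```

```text
t=9.60 tcp [ 0.6021 -0.0457  0.1452] rot [179.5  -0.3  50.1] gap 0.0527 j6 31
shift [ 0.2877 -0.3028  0.0189] turn [ 0.0035  0.0011 -0.5108] dist 0.314 rows 10.7
```

carry_out(
  targets=[
    {"tx": 0.287, "ty": -0.303, "tz": 0.0, "ax": 0.003, "ay": 0.001, "az": -0.51},
    {"tx": 0.287, "ty": -0.303, "tz": 0.0, "ax": 0.003, "ay": 0.001, "az": -0.51},
    {"tx": 0.287, "ty": -0.303, "tz": 0.0, "ax": 0.003, "ay": 0.001, "az": -0.51},
    {"tx": 0.287, "ty": -0.303, "tz": 0.0, "ax": 0.003, "ay": 0.001, "az": -0.51},
    {"tx": 0.287, "ty": -0.303, "tz": 0.0, "ax": 0.003, "ay": 0.001, "az": -0.51},
  ],
  jaw=0.35,
)

```text
time: 10.1
tool_pos: [0.5715, 0.2053, 0.1421]
eef_rot: [-179.9, 0.0, 93.4]
wrist_force: [0.0, -0.3, 0.1]
finger_gap: 0.0618
```

```bash
python3 -c "
from h import *
plan(.5667,.2655,.13,142)"
```

```text
t=10.10 tcp [0.5715 0.2053 0.1421] rot [-179.9    0.    93.4] gap 0.0618 j6 11
shift [ 0.0806 -0.0017  0.0161] turn [-5.000e-04  1.000e-04 -2.702e-01] dist 0.062 rows 5.7
```

carry_out(
  targets=[
    {"tx": 0.08, "ty": -0.0017, "tz": 0.016, "ax": 0, "ay": 0, "az": -0.27},
    {"tx": 0.08, "ty": -0.0017, "tz": 0.016, "ax": 0, "ay": 0, "az": -0.27},
    {"tx": 0.08, "ty": -0.0017, "tz": 0.016, "ax": 0, "ay": 0, "az": -0.27},
    {"tx": 0.08, "ty": -0.0017, "tz": 0.016, "ax": 0, "ay": 0, "az": -0.27},
    {"tx": 0.08, "ty": -0.0017, "tz": 0.016, "ax": 0, "ay": 0, "az": -0.27},
  ],
)

```text
time: 10.6
tool_pos: [0.5661, 0.2653, 0.1288]
eef_rot: [-179.8, -0.0, 136.4]
wrist_force: [0.6, -0.7, -0.5]
finger_gap: 0.0619
```

```bash
cat >> h.py <<'E'
def box(im,P,x,y,yaw,L,W,z):
    c,s=np.cos(np.radians(yaw)),np.sin(np.radians(yaw))
    q=w2px("wrist",[(x+c*a*L/2-s*b*W/2,y+s*a*L/2+c*b*W/2,z) for a,b in((1,1),(1,-1),(-1,-1),(-1,1))],P)
    cv2.polylines(im,[(q*8).round().astype(int)],True,(0,0,255),1,cv2.LINE_AA,3)
E
python3 - <<'E'
from h import *
plan(.5667,.2655,.012,142)
P,im=look("w6",[]); box(im,P,.5667,.2655,-38.3,.064,.038,.032); box(im,P,.434,.2647,15,.052,.024,.042)
cv2.imwrite("pics/w6.png",im)
E
```

```text
t=10.60 tcp [0.5661 0.2653 0.1288] rot [-179.8   -0.   136.4] gap 0.0619 j6 -26
shift [-0.0006  0.0012  0.1558] turn [-0.0009 -0.0003 -0.0312] dist 0.117 rows 2.3
```

View pics/w6.png

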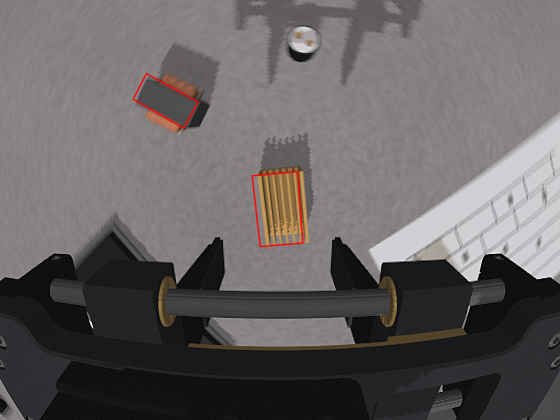

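The long heat sink's top face centre is at about (282,206), 3–4 px right of my box. The transformer at (168,101) fits its box. The small capacitor at (303,42) is clear of the path.

```bash
python3 -c "
from h import *
d=np.load('pics/w6.npz');P=(d['K'],d['e'],d['M'])
p=px2w('wrist',(282,206),.032,P);print(p,px2w('wrist',(279,209),.032,P),px2w('wrist',(168,101),.042,P))
plan(p[0],p[1],.0115,142)"
```

```text
[0.56669312 0.2705162  0.032     ] [0.56686211 0.26682931 0.032     ] [0.43727107 0.26631638 0.042     ]
t=10.65 tcp [0.5661 0.2652 0.1289] rot [-179.8   -0.   136.6] gap 0.0620 j6 -26
shift [0.0042 0.0061 0.1565] turn [-0.0009 -0.0003 -0.03  ] dist 0.118 rows 2.4
```

carry_out(
  targets=[
    {"tx": 0.0025, "ty": 0.004, "tz": 0.05, "ax": 0, "ay": 0, "az": -0.03},
    {"tx": 0.0025, "ty": 0.004, "tz": 0.1, "ax": 0, "ay": 0, "az": -0.03},
    {"tx": 0.0025, "ty": 0.004, "tz": 0.135, "ax": 0, "ay": 0, "az": -0.03},
    {"tx": 0.0025, "ty": 0.004, "tz": 0.155, "ax": 0, "ay": 0, "az": -0.03},
    {"tx": 0.0025, "ty": 0.004, "tz": 0.1555, "ax": 0, "ay": 0, "az": -0.03},
  ],
)

```text
time: 11.15
tool_pos: [0.5644, 0.2676, 0.0092]
eef_rot: [-179.6, -0.2, 141.9]
wrist_force: [-0.3, -0.2, -0.6]
finger_gap: 0.0621
```

carry_out(
  targets=[
    {"tx": 0, "ty": 0, "tz": 0, "ax": 0, "ay": 0, "az": 0},
    {"tx": 0, "ty": 0, "tz": 0, "ax": 0, "ay": 0, "az": 0},
    {"tx": 0, "ty": 0, "tz": 0, "ax": 0, "ay": 0, "az": 0},
    {"tx": 0, "ty": 0, "tz": 0, "ax": 0, "ay": 0, "az": 0},
    {"tx": 0, "ty": 0, "tz": 0, "ax": 0, "ay": 0, "az": 0},
  ],
  jaw=1,
)

```text
time: 11.65
tool_pos: [0.5658, 0.2683, 0.0109]
eef_rot: [-179.7, -0.1, 141.9]
wrist_force: [0.0, 1.4, 3.0]
finger_gap: 0.0377
```

carry_out(
  targets=[
    {"tx": 0, "ty": 0, "tz": -0.05, "ax": 0, "ay": 0, "az": 0},
    {"tx": 0, "ty": 0, "tz": -0.1, "ax": 0, "ay": 0, "az": 0},
    {"tx": 0, "ty": 0, "tz": -0.13, "ax": 0, "ay": 0, "az": 0},
    {"tx": 0, "ty": 0, "tz": -0.13, "ax": 0, "ay": 0, "az": 0},
  ],
)

```text
time: 12.05
tool_pos: [0.5687, 0.2693, 0.113]
eef_rot: [179.9, 0.1, 141.9]
wrist_force: [0.5, -0.6, -1.6]
finger_gap: 0.038
```

```bash
python3 -c "
from h import *
plan(.4972,-.0366,.12,175)"
```

```text
t=12.05 tcp [0.5687 0.2693 0.113 ] rot [1.799e+02 1.000e-01 1.419e+02] gap 0.0380 j6 -31
shift [-0.1767 -0.3798 -0.0098] turn [ 0.0005  0.0008 -0.1839] dist 0.314 rows 6.3
```

carry_out(
  targets=[
    {"tx": -0.1767, "ty": -0.38, "tz": -0.01, "ax": 0, "ay": 0, "az": -0.184},
    {"tx": -0.1767, "ty": -0.38, "tz": -0.01, "ax": 0, "ay": 0, "az": -0.184},
    {"tx": -0.1767, "ty": -0.38, "tz": -0.01, "ax": 0, "ay": 0, "az": -0.184},
    {"tx": -0.1767, "ty": -0.38, "tz": -0.01, "ax": 0, "ay": 0, "az": -0.184},
    {"tx": -0.1767, "ty": -0.38, "tz": -0.01, "ax": 0, "ay": 0, "az": -0.184},
  ],
)

```text
time: 12.55
tool_pos: [0.5104, 0.0297, 0.1152]
eef_rot: [180.0, -0.0, 175.2]
wrist_force: [0.6, -0.9, -1.8]
finger_gap: 0.0376
```

```bash
python3 -c "
from h import *
plan(.4972,-.0366,.11,175)"
```

```text
t=12.55 tcp [0.5104 0.0297 0.1152] rot [180.   -0.  175.2] gap 0.0376 j6 -88
shift [ 0.0102 -0.0895  0.0069] turn [ 0.0002 -0.0002  0.0011] dist 0.068 rows 1.4
```

carry_out(
  targets=[
    {"tx": 0.01, "ty": -0.0895, "tz": 0.007, "ax": 0, "ay": 0, "az": 0},
    {"tx": 0.01, "ty": -0.0895, "tz": 0.007, "ax": 0, "ay": 0, "az": 0},
    {"tx": 0.01, "ty": -0.0895, "tz": 0.007, "ax": 0, "ay": 0, "az": 0},
    {"tx": 0.01, "ty": -0.0895, "tz": 0.007, "ax": 0, "ay": 0, "az": 0},
  ],
)

```text
time: 12.95
tool_pos: [0.4963, -0.0364, 0.1083]
eef_rot: [179.9, -0.2, 175.1]
wrist_force: [-0.2, 1.0, -1.1]
finger_gap: 0.0384
```

```bash
python3 - <<'E'
from h import *
plan(.4972,-.0366,.021,175)
P,im=look("w7",[]); p=sense()["tool_pos"]
box(im,P,p[0],p[1],-5,.064,.038,p[2]+.0215); box(im,P,.4972,-.0366,-5,.08,.058,.016);box(im,P,.506,.063,-5,.092,.092,.018)
cv2.imwrite("pics/w7.png",im)
E
```

```text
t=12.95 tcp [ 0.4963 -0.0364  0.1083] rot [179.9  -0.2 175.1] gap 0.0384 j6 -96
shift [-0.0017 -0.0003  0.1163] turn [ 0.0004 -0.0011  0.0007] dist 0.087 rows 1.7
```

View pics/w7.png

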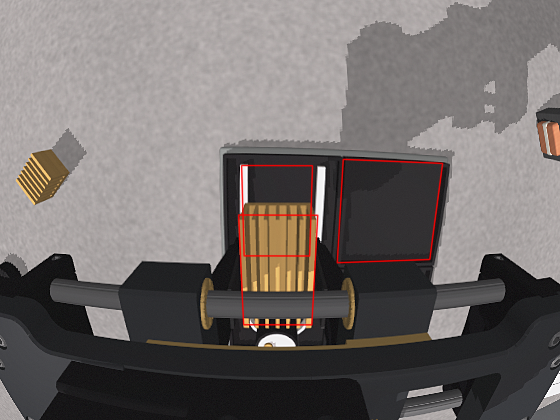

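The heat sink in the jaws matches its overlay. The rails' free gap is centred at (282,~210), ≈2.5 mm toward +y from my estimate, so I'll shift by that and lower.

carry_out(
  targets=[
    {"tx": -0.0017, "ty": 0.003, "tz": 0.04, "ax": 0, "ay": 0, "az": 0},
    {"tx": -0.0017, "ty": 0.003, "tz": 0.08, "ax": 0, "ay": 0, "az": 0},
    {"tx": -0.0017, "ty": 0.003, "tz": 0.1, "ax": 0, "ay": 0, "az": 0},
    {"tx": -0.0017, "ty": 0.003, "tz": 0.112, "ax": 0, "ay": 0, "az": 0},
    {"tx": -0.0017, "ty": 0.003, "tz": 0.116, "ax": 0, "ay": 0, "az": 0},
  ],
)

```text
time: 13.5
tool_pos: [0.4978, -0.033, 0.021]
eef_rot: [179.9, -0.2, 175.3]
wrist_force: [-0.3, -0.4, -1.1]
finger_gap: 0.0381
```

carry_out(
  targets=[
    {"tx": 0, "ty": 0, "tz": 0.0012, "ax": 0, "ay": 0, "az": 0},
    {"tx": 0, "ty": 0, "tz": 0.002, "ax": 0, "ay": 0, "az": 0},
    {"tx": 0, "ty": 0, "tz": 0.002, "ax": 0, "ay": 0, "az": 0},
  ],
)

```text
time: 13.8
tool_pos: [0.4986, -0.0331, 0.0205]
eef_rot: [179.9, -0.1, 175.3]
wrist_force: [-1.0, -0.1, -1.1]
finger_gap: 0.0376
```

carry_out(
  targets=[
    {"tx": 0, "ty": 0, "tz": 0.001, "ax": 0, "ay": 0, "az": 0},
    {"tx": 0, "ty": 0, "tz": 0.002, "ax": 0, "ay": 0, "az": 0},
    {"tx": 0, "ty": 0, "tz": 0.002, "ax": 0, "ay": 0, "az": 0},
  ],
)

```text
time: 14.1
tool_pos: [0.4994, -0.0333, 0.02]
eef_rot: [179.9, -0.0, 175.3]
wrist_force: [0.2, -0.8, 2.4]
finger_gap: 0.0382
```

carry_out(
  targets=[
    {"tx": 0, "ty": 0, "tz": 0, "ax": 0, "ay": 0, "az": 0},
    {"tx": 0, "ty": 0, "tz": 0, "ax": 0, "ay": 0, "az": 0},
    {"tx": 0, "ty": 0, "tz": 0, "ax": 0, "ay": 0, "az": 0},
    {"tx": 0, "ty": 0, "tz": 0, "ax": 0, "ay": 0, "az": 0},
  ],
  jaw=0.45,
)

```text
time: 14.5
tool_pos: [0.4993, -0.0333, 0.0198]
eef_rot: [179.9, -0.0, 175.3]
wrist_force: [0.2, 0.6, 0.3]
finger_gap: 0.0516
```

carry_out(
  targets=[
    {"tx": 0, "ty": 0, "tz": -0.04, "ax": 0, "ay": 0, "az": 0},
    {"tx": 0, "ty": 0, "tz": -0.09, "ax": 0, "ay": 0, "az": 0},
    {"tx": 0, "ty": 0, "tz": -0.14, "ax": 0, "ay": 0, "az": 0},
    {"tx": 0, "ty": 0, "tz": -0.14, "ax": 0, "ay": 0, "az": 0},
  ],
)

```text
time: 14.9
tool_pos: [0.5033, -0.0341, 0.1312]
eef_rot: [-180.0, 0.6, 175.3]
wrist_force: [0.4, 0.1, 0.4]
finger_gap: 0.0525
```

```bash
python3 -c "
from h import *
plan(.4355,.265,.13,195)"
```

```text
t=14.90 tcp [ 0.5033 -0.0341  0.1312] rot [-180.     0.6  175.3] gap 0.0525 j6 -95
shift [1.230e-01 3.899e-01 3.000e-04] turn [-0.0006  0.0033 -0.1096] dist 0.307 rows 6.1
```

The heat sink is released on the floor (2.4 N contact). The transformer is next.

carry_out(
  targets=[
    {"tx": 0.123, "ty": 0.39, "tz": 0, "ax": 0, "ay": 0.003, "az": -0.11},
    {"tx": 0.123, "ty": 0.39, "tz": 0, "ax": 0, "ay": 0.003, "az": -0.11},
    {"tx": 0.123, "ty": 0.39, "tz": 0, "ax": 0, "ay": 0.003, "az": -0.11},
    {"tx": 0.123, "ty": 0.39, "tz": 0, "ax": 0, "ay": 0.003, "az": -0.11},
    {"tx": 0.123, "ty": 0.39, "tz": 0, "ax": 0, "ay": 0.003, "az": -0.11},
  ],
  jaw=0.3,
)

```text
time: 15.4
tool_pos: [0.4459, 0.2127, 0.1285]
eef_rot: [-179.9, 0.0, -164.9]
wrist_force: [0.5, 0.7, 0.5]
finger_gap: 0.0665
```

```bash
python3 -c "
from h import *
plan(.4355,.265,.13,195)"
```

```text
t=15.40 tcp [0.4459 0.2127 0.1285] rot [-179.9    0.  -164.9] gap 0.0665 j6 -86
shift [-0.0047  0.071  -0.0021] turn [-0.0007  0.0001  0.0003] dist 0.053 rows 1.1
```

carry_out(
  targets=[
    {"tx": -0.0047, "ty": 0.071, "tz": -0.002, "ax": 0, "ay": 0, "az": 0},
    {"tx": -0.0047, "ty": 0.071, "tz": -0.002, "ax": 0, "ay": 0, "az": 0},
    {"tx": -0.0047, "ty": 0.071, "tz": -0.002, "ax": 0, "ay": 0, "az": 0},
    {"tx": -0.0047, "ty": 0.071, "tz": -0.002, "ax": 0, "ay": 0, "az": 0},
  ],
)

```text
time: 15.8
tool_pos: [0.4354, 0.2642, 0.1292]
eef_rot: [-179.8, -0.0, -165.0]
wrist_force: [0.2, 0.6, 0.3]
finger_gap: 0.0667
```

```bash
python3 - <<'E'
from h import *
P,im=look("w8",[]); plan(.4355,.265,.009,195)
box(im,P,.4355,.265,15,.052,.024,.042)
cv2.imwrite("pics/w8.png",cv2.resize(im[110:310,170:370],(600,600),interpolation=cv2.INTER_CUBIC))
E
```

```text
t=15.85 tcp [0.4356 0.2638 0.1293] rot [-179.8   -0.  -165. ] gap 0.0664 j6 -80
shift [-0.0005  0.002   0.1604] turn [-0.0009 -0.0002 -0.0001] dist 0.120 rows 2.4
```

View pics/w8.png

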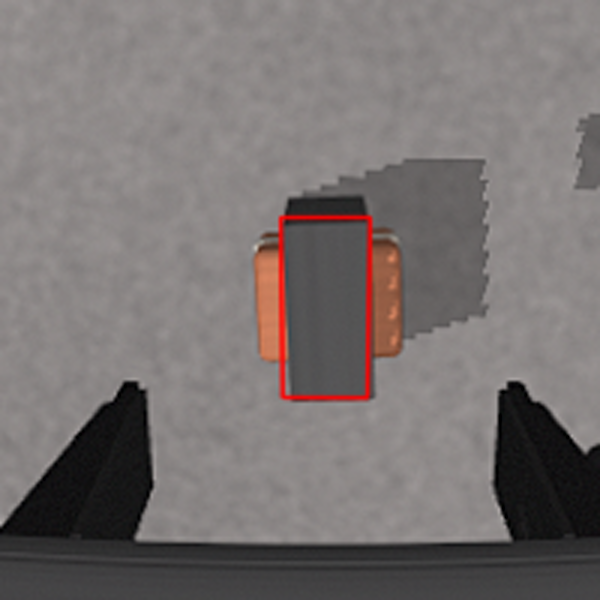

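The box fits the transformer's core top, at crop (328,308). I'll descend and grip.

carry_out(
  targets=[
    {"tx": 0, "ty": 0.0025, "tz": 0.05, "ax": 0, "ay": 0, "az": -0.006},
    {"tx": 0, "ty": 0.0025, "tz": 0.105, "ax": 0, "ay": 0, "az": -0.006},
    {"tx": 0, "ty": 0.0025, "tz": 0.14, "ax": 0, "ay": 0, "az": -0.006},
    {"tx": 0, "ty": 0.0025, "tz": 0.158, "ax": 0, "ay": 0, "az": -0.006},
    {"tx": 0, "ty": 0.0025, "tz": 0.158, "ax": 0, "ay": 0, "az": -0.006},
  ],
)

```text
time: 16.35
tool_pos: [0.434, 0.2634, 0.0088]
eef_rot: [-179.8, -0.3, -164.1]
wrist_force: [0.4, -0.0, -1.2]
finger_gap: 0.0668
```

carry_out(
  targets=[
    {"tx": 0, "ty": 0, "tz": 0, "ax": 0, "ay": 0, "az": 0},
    {"tx": 0, "ty": 0, "tz": 0, "ax": 0, "ay": 0, "az": 0},
    {"tx": 0, "ty": 0, "tz": 0, "ax": 0, "ay": 0, "az": 0},
    {"tx": 0, "ty": 0, "tz": 0, "ax": 0, "ay": 0, "az": 0},
    {"tx": 0, "ty": 0, "tz": 0, "ax": 0, "ay": 0, "az": 0},
  ],
  jaw=1,
)

```text
time: 16.85
tool_pos: [0.4351, 0.2641, 0.0103]
eef_rot: [-179.8, -0.1, -164.1]
wrist_force: [-1.3, 0.1, 5.4]
finger_gap: 0.0421
```

carry_out(
  targets=[
    {"tx": 0, "ty": 0, "tz": -0.05, "ax": 0, "ay": 0, "az": 0},
    {"tx": 0, "ty": 0, "tz": -0.1, "ax": 0, "ay": 0, "az": 0},
    {"tx": 0, "ty": 0, "tz": -0.12, "ax": 0, "ay": 0, "az": 0},
    {"tx": 0, "ty": 0, "tz": -0.12, "ax": 0, "ay": 0, "az": 0},
  ],
)

```text
time: 17.25
tool_pos: [0.4367, 0.2652, 0.1026]
eef_rot: [-179.9, 0.2, -164.1]
wrist_force: [0.6, 0.7, -2.7]
finger_gap: 0.042
```

```bash
python3 -c "
from h import *
plan(.506,.064,.11,175)"
```

```text
t=17.25 tcp [0.4367 0.2652 0.1026] rot [-179.9    0.2 -164.1] gap 0.0420 j6 -81
shift [-0.0151 -0.2834 -0.0092] turn [-0.0005  0.001   0.1164] dist 0.213 rows 4.3
```

carry_out(
  targets=[
    {"tx": -0.0151, "ty": -0.283, "tz": -0.009, "ax": 0, "ay": 0, "az": 0.116},
    {"tx": -0.0151, "ty": -0.283, "tz": -0.009, "ax": 0, "ay": 0, "az": 0.116},
    {"tx": -0.0151, "ty": -0.283, "tz": -0.009, "ax": 0, "ay": 0, "az": 0.116},
    {"tx": -0.0151, "ty": -0.283, "tz": -0.009, "ax": 0, "ay": 0, "az": 0.116},
    {"tx": -0.0151, "ty": -0.283, "tz": -0.009, "ax": 0, "ay": 0, "az": 0.116},
  ],
)

```text
time: 17.75
tool_pos: [0.5056, 0.0604, 0.1075]
eef_rot: [-179.9, 0.0, 174.8]
wrist_force: [0.3, 0.9, -2.2]
finger_gap: 0.042
```

carry_out(
  targets=[
    {"tx": 0, "ty": 0, "tz": 0, "ax": 0, "ay": 0, "az": 0},
  ],
)

```text
time: 17.85
tool_pos: [0.5048, 0.0589, 0.1055]
eef_rot: [-179.8, -0.2, 174.6]
wrist_force: [-0.3, 0.0, -2.8]
finger_gap: 0.042
```

```bash
python3 -c "
from h import *
plan(.506,.065,.0205,175)"
```

```text
t=17.85 tcp [0.5048 0.0589 0.1055] rot [-179.8   -0.2  174.6] gap 0.0420 j6 -84
shift [-0.0011  0.0085  0.1133] turn [-0.0009 -0.0008 -0.0021] dist 0.085 rows 1.7
```

carry_out(
  targets=[
    {"tx": -0.0011, "ty": 0.0075, "tz": 0.03, "ax": 0, "ay": 0, "az": -0.002},
    {"tx": -0.0011, "ty": 0.0075, "tz": 0.07, "ax": 0, "ay": 0, "az": -0.002},
    {"tx": -0.0011, "ty": 0.0075, "tz": 0.1, "ax": 0, "ay": 0, "az": -0.002},
    {"tx": -0.0011, "ty": 0.0075, "tz": 0.111, "ax": 0, "ay": 0, "az": -0.002},
    {"tx": -0.0011, "ty": 0.0075, "tz": 0.113, "ax": 0, "ay": 0, "az": -0.002},
  ],
)

```text
time: 18.35
tool_pos: [0.5043, 0.0656, 0.0193]
eef_rot: [-179.8, -0.4, 175.1]
wrist_force: [1.2, -0.3, -2.6]
finger_gap: 0.0418
```

carry_out(
  targets=[
    {"tx": 0, "ty": 0, "tz": 0.001, "ax": 0, "ay": 0, "az": 0},
    {"tx": 0, "ty": 0, "tz": 0.0015, "ax": 0, "ay": 0, "az": 0},
    {"tx": 0, "ty": 0, "tz": 0.0015, "ax": 0, "ay": 0, "az": 0},
  ],
)

```text
time: 18.65
tool_pos: [0.5046, 0.066, 0.0189]
eef_rot: [-179.9, -0.3, 175.1]
wrist_force: [-1.3, -0.8, 3.3]
finger_gap: 0.042
```

Contact with the floor. I'll release, retreat and verify.

carry_out(
  targets=[
    {"tx": 0, "ty": 0, "tz": 0, "ax": 0, "ay": 0, "az": 0},
    {"tx": 0, "ty": 0, "tz": 0, "ax": 0, "ay": 0, "az": 0},
    {"tx": 0, "ty": 0, "tz": 0, "ax": 0, "ay": 0, "az": 0},
    {"tx": 0, "ty": 0, "tz": 0, "ax": 0, "ay": 0, "az": 0},
  ],
  jaw=0.42,
)

```text
time: 19.05
tool_pos: [0.5046, 0.066, 0.0188]
eef_rot: [-179.9, -0.3, 175.1]
wrist_force: [0.4, -0.1, 0.3]
finger_gap: 0.0548
```

carry_out(
  targets=[
    {"tx": 0, "ty": 0, "tz": -0.04, "ax": 0, "ay": 0, "az": 0},
    {"tx": 0, "ty": 0, "tz": -0.09, "ax": 0, "ay": 0, "az": 0},
    {"tx": 0, "ty": 0, "tz": -0.16, "ax": 0, "ay": 0, "az": 0},
    {"tx": 0.0, "ty": 0, "tz": -0.2, "ax": 0, "ay": 0, "az": 0},
    {"tx": 0.25, "ty": 0, "tz": -0.2, "ax": 0, "ay": 0, "az": 0},
  ],
)

```text
time: 19.55
tool_pos: [0.462, 0.0703, 0.1763]
eef_rot: [-180.0, 0.4, 175.0]
wrist_force: [-0.1, 0.0, 1.4]
finger_gap: 0.055
```

carry_out(
  targets=[
    {"tx": 0.14, "ty": 0, "tz": -0.05, "ax": 0, "ay": 0, "az": 0},
    {"tx": 0.14, "ty": 0, "tz": -0.05, "ax": 0, "ay": 0, "az": 0},
    {"tx": 0.14, "ty": 0, "tz": -0.05, "ax": 0, "ay": 0, "az": 0},
    {"tx": 0.14, "ty": 0, "tz": -0.05, "ax": 0, "ay": 0, "az": 0},
    {"tx": 0.14, "ty": 0, "tz": -0.05, "ax": 0, "ay": 0, "az": 0},
  ],
)

```text
time: 20.05
tool_pos: [0.3576, 0.0794, 0.2125]
eef_rot: [-180.0, 0.4, 175.0]
wrist_force: [0.6, -0.1, 1.0]
finger_gap: 0.0554
```

```bash
python3 - <<'E'
from h import *
t=cams.snapshot("top")[:,:,::-1]; s=cams.snapshot("scene")[:,:,::-1]
f=lambda im,x,y,w,h: cv2.resize(im[y:y+h,x:x+w],(400,600*h//150 if False else 400*h//w),interpolation=cv2.INTER_CUBIC)
a=f(t,205,150,115,115); b=f(s,240,170,130,130)
cv2.imwrite("pics/end.png",np.hstack([a,b])); cv2.imwrite("pics/endtop.png",t)
o=cv2.imread("pics/top0.png")
for n,(x,y,w,h) in {"caps":(95,218,30,26),"hsS":(358,235,34,34)}.items():
    print(n,np.abs(t[y:y+h,x:x+w].astype(int)-o[y:y+h,x:x+w]).mean().round(2))
print(sense()["tool_pos"])
E
```

```text
caps 3.67
hsS 3.55
[0.35755152 0.0793167  0.21185441]
```

View pics/end.png

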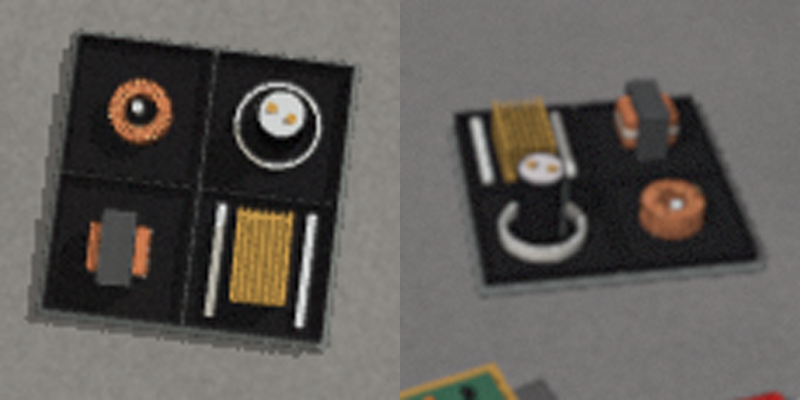

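All four parts stand in their bays. The capacitor is in the collar, with its top at (282,116) in the crop, and the look-alike patches differ only at noise level. One numeric check on the positions, then hand-in.

```bash
python3 - <<'E'
from h import *
q=lambda x,y,z:px2w("top",(205+x*115/400,150+y*115/400),z)[:2]
for n,p,c in(("cap",q(282,116,.069),q(277,124,.019)),("tor",q(140,110,.029),(.6057,.0551)),("hs",q(262,256,.041),(.4972,-.035)),("xf",q(118,247,.051),(.506,.064))):
    print(n,p.round(4),"off mm",(np.hypot(*(p-c))*1000).round(1))
o=cv2.imread("pics/top0.png").astype(np.float32);t=cv2.imread("pics/endtop.png").astype(np.float32)
for n,(x,y,w,h) in {"caps":(85,210,50,45),"hsS":(350,228,50,48)}.items():
    g=lambda i:cv2.cvtColor(i[y:y+h,x:x+w],cv2.COLOR_BGR2GRAY); print(n,"shift px",cv2.phaseCorrelate(g(o),g(t)))
arm.hand_in()
E
```

```text
cap [ 0.5947 -0.0465] off mm 3.5
tor [0.604  0.0529] off mm 2.8
hs [ 0.5014 -0.0344] off mm 4.2
xf [0.5053 0.0643] off mm 0.7
caps shift px ((0.0054129750993787695, 0.4686867696746617), 1.0041171231799655)
hsS shift px ((-0.003029913937460549, -0.09161763419304592), 1.0184746088584264)
the job is handed in; nothing more can be done
```

All four parts are in their bays, and I handed the job in at about 20 s of the 120 s allowed. Hand-in gives no verdict, so these are my own checks from the last top and scene pictures.

| Part | Bay | Measured offset | Allowed |
|---|---|---|---|
| Large capacitor | round collar | 3.5 mm | 14 mm |
| Toroidal choke | post | 2.8 mm | 13 mm |
| Long heat sink | rails | 4.2 mm | 22 mm |
| Transformer | empty bay | 0.7 mm | 34 mm |

- **Upright and seated:** all four look upright, and each touched the floor at the expected height before release. The heat sink has its fins up and runs along the rails.
- **Look-alikes:** between the first and last top views, the small capacitor shifted 0.5 px (about 1 mm) and the short heat sink 0.1 px. Both are within noise, so neither was moved.
- **Forces:** the highest force shown in any move report was about 23 N, when the choke was seated. The gripper was open and clear of the parts at hand-in.
- **Disagreements:** the rails appeared about 2.5 mm off my first estimate in the wrist view, and the choke sat about 3.5 mm forward in the jaws. I corrected for both before lowering.

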